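Put the cleaning tools back in their drawer

TASK

Lay the spatula and the pick from the table flat in the two empty grooves of the open drawer, one in each, lying straight and pointing the same way as the chisel already there: handle towards the drawer's knob, blade towards the back. Set them down rather than dropping them, then push the drawer gently fully shut. Leave the chisel in its groove and do not disturb the other things on the table.

Things in the scene. Friction and masses are not known exactly. Their poses are not given: they have to be found in the camera images.
- spatula: Hand spatula, loose on the table. Squared wooden handle 70 mm long, 18 wide, 20 high, on which it lies flat; brass collar and flat steel blade that ends in a 22 mm wide paddle, 4 mm thick, 8 to 12 mm above the underside; 60 g. Origin: centre of the handle's underside; x along the tool from handle to blade (handle x = -35 to +35 mm, tip at +90), z up.
- pick: Hand pick, loose on the table. Squared wooden handle 70 mm long, 18 wide, 20 high, on which it lies flat; brass collar and thin round steel needle, 6 mm thick tapering to a point, 10 mm above the underside; 60 g. Origin: centre of the handle's underside; x along the tool from handle to blade (handle x = -35 to +35 mm, tip at +90), z up.
- chisel: Small hand chisel, already in the right groove, handle towards the knob; it stays there. Squared wooden handle 70 mm long, 18 wide, 20 high, on which it lies flat; brass collar and straight steel blade 12 mm wide and 5 mm thick; 60 g. Origin: centre of the handle's underside; x along the tool from handle to blade (handle x = -35 to +35 mm, tip at +90), z up.
- spatula_tip (a point): End of the spatula's blade, 90 mm from the middle of its handle.
- pick_tip (a point): Point of the pick, 90 mm from the middle of its handle.
- chisel_tip (a point): End of the chisel's blade, 90 mm from the middle of its handle.
- groove_left (a point): Floor centre of the drawer's left groove, 34 mm wide (y), 170 long (x); x points to the drawer's back, away from the knob, y left, z up. Flat lands beside it are 6 mm higher than its floor. Grooves are 66 mm apart; side walls (26 mm above groove floor) stand 38 mm outside the outer groove centres; the front panel rises 44 mm above the floor; empty at the start.
- groove_middle (a point): Floor centre of the drawer's middle groove, 34 mm wide (y), 170 long (x); x points to the drawer's back, away from the knob, y left, z up. Flat lands beside it are 6 mm higher than its floor. Grooves are 66 mm apart; side walls (26 mm above groove floor) stand 38 mm outside the outer groove centres; the front panel rises 44 mm above the floor; empty at the start.
- groove_right (a point): Floor centre of the drawer's right groove, 34 mm wide (y), 170 long (x); x points to the drawer's back, away from the knob, y left, z up. Flat lands beside it are 6 mm higher than its floor. Grooves are 66 mm apart; side walls (26 mm above groove floor) stand 38 mm outside the outer groove centres; the front panel rises 44 mm above the floor; the chisel lies in it.
- drawer_knob (a point): Centre of the outer face of the round brass knob, 20 mm in diameter, in the middle of the drawer's front; the knob stands 24 mm out from the front panel. x points into the drawer (the way it shuts). The front panel is 236 mm wide and 50 mm high, its top edge 25 mm above this point.
- drawer (a joint): How far the upper drawer is pulled out, in m: 0 is fully shut, at most 0.168; it starts out by 0.150 to 0.165. Sliding it takes about 2 N.
- chest: Low dark wooden chest, fixed, 200 mm deep (x), 240 mm wide (y), 110 mm high, seen with a false lower drawer. Origin: centre of its underside; the drawer slides out along its -x. The groove floors are 61 mm above the table.
- pot: Bystander: terracotta pot, 96 mm wide, 90 mm high; loose, to be left alone. Origin: centre of its underside.
- lidded_jar: Bystander: small white ceramic jar with a knobbed lid, 60 mm wide, 68 mm high; loose, to be left alone. Origin: centre of its underside.
- fossil: Bystander: dark coiled fossil, 72 mm wide, 22 mm high; loose, to be left alone. Origin: centre of its underside.
- stone: Bystander: grey stone weight, 52 mm wide, 37 mm high; loose, to be left alone. Origin: centre of its underside.
- coin: Bystander: copper coin, 36 mm wide, 5 mm thick; loose, to be left alone. Origin: centre of its underside.
- scale: Bystander: flat grey pocket scale, 110 x 70 mm, 21 mm high; loose, to be left alone. Origin: centre of its underside.
- loupe: Bystander: black eye loupe, 48 mm wide, 26 mm high; loose, to be left alone. Origin: centre of its underside.
Mind the look-alikes: they are no part of the job. Leave any green or purple look-alike of the spatula alone.

How it is judged:
By the outcome, as a careful person would: the job done as asked, in the order asked, and still so for the second after the job is handed in, with the robot touching nothing.
It also fails if it takes over 72 s, if anything falls off the work surface, if the arm or the gripper's body presses on something with over 40 N, if the wrist force passes 120 N, or if a joint passes its speed limit or range.

ROBOT

A 7-joint arm with a two-finger parallel gripper is mounted at the origin on the work surface. World frame = base frame: x ahead of the robot, y to its left, z up, the work surface at z = 0. Lengths are in m, angles in rad, forces in N, time in s.
With the tool pointing down it reaches from about 0.4 to 0.9 m from the base axis. Payload 5.5 kg.
Tool frame: the origin (TCP) lies midway between the tips of the shut fingers; the grasp point (between the pads) lies 19 mm behind it (manip.grip_depth is the distance from the TCP to the grasp point, in m); z points along the fingers, y is the line along which they close (so a half turn about z gives the same grasp; the last joint's range is limited). The gripper opens to 92 mm and grips with 3 to 60 N. Pads are 19 mm wide; open, the fingers measure 130 mm over their backs; the gripper's body (75 mm by 190 mm) begins 47 mm behind the grasp point.
Start: joints at [-0.875, 0.501, -0.427, 1.55, 0.221, 1.138, -0.21], TCP at [0.273, 0.59, 0.227] pointing down, gripper open.
Joint ranges: [-2.88, 2.88], [-0.31, 2.03], [-1.54, 1.56], [0.2, 2.42], [-1.41, 4.55], [0.19, 2.02], [-2.57, 2.57]. Speed limits (rad/s): [2.57, 2.57, 3.14, 3.14, 3.14, 3.14, 3.14].

INTERFACE

Orientations are given as a unit quaternion [x, y, z, w].
In Python, from bench import manip, effector, viewer gives the robot as it stands. Calls block until the motion is done:
- manip.move_pose(position, orientation): joint-space move of the TCP to a pose.
- manip.servo_line(position, ori=None, vel=0.15): straight line of the TCP; ori=None keeps the orientation; vel is the mean speed in m/s.
- manip.movej(angles): joint-space move.
- effector.open_jaws() and effector.close(f_grip=None): open the fingers fully, or close them until they stop; f_grip is the grip in N (None keeps the last).
- manip.sleep(seconds).
- manip.solve_ik(position, orientation): joint angles nearest the present ones, or None.
- viewer.get_image(name): name is "scene" or "top" or "wrist"; returns the picture (420x560x3 uint8, red, green, blue); there is no depth.
- viewer.get_calibration(name): a dict with "vfov" (degrees; the focal length in pixels is half the picture's height over the tangent of half this angle, whatever the lens; pixels are square), "cx", "cy" (the principal point, pixels), "dist_coeffs" ([k1, k2, p1, p2, k3] as OpenCV has them; the pictures are not rectified), "eye" and "attitude" of the camera in the world. Camera axes: x right, y down, z forward; pixel columns grow to the right and rows downward; lengths in m; the calibration is good to about 2 mm. A picture is of the moment at which its call begins: read the wrist's pose just before it. get_calibration takes no time and is no camera call; for the wrist camera it gives the pose at the moment of the call.
A pose or a line that the arm cannot do raises manip.PlanningError and nothing moves.
- manip.hand_in(): hands the job in; it is judged then, once.
Readings, each from a call of its own:
- manip.current_clock(): time.
- manip.current_q(): joint angles.
- manip.current_joint_velocities(): joint speeds.
- manip.current_tau(): joint torques, N m.
- manip.current_tool_pos(): TCP position.
- manip.current_tcp_rot(): TCP orientation.
- manip.current_force(): force on the tool from outside, world axes, zero at the start.
- manip.current_wrist_torque(): the same for the moment, N m.
- manip.current_finger_gap(): finger opening in m.
- manip.current_gripper_force(): force on a finger pad.
Only numpy, scipy, OpenCV 4.12 (cv2) and the standard library are available. Lean on these libraries where they do the work, as an engineer would, in place of code of your own. Each camera call takes 0.05 s, during which the arm holds its last target. There are 200 camera calls.

## Working session

There is one attempt and no reset: what is moved stays moved. The work goes in short steps, each a Python script; the robot and the scene stay as the last script left them, time stands still between calls to the robot, and variables do not carry over. Pictures are saved under pics/ and viewed, at most 10 in all, crops included, and the job is handed in when it is done.

```bash
ls; mkdir -p pics
python3 - <<'E'
from bench import manip, effector, viewer
import cv2
for n in ("scene","top"):
    cv2.imwrite(f"pics/{n}0.png",viewer.get_image(n)[:,:,::-1]); print(n,viewer.get_calibration(n))
print(viewer.get_calibration("wrist"),manip.current_tool_pos(),manip.current_tcp_rot(),manip.current_clock(),manip.grip_depth)
E
```

```text
pics
scene {'vfov': 45.636019900376226, 'cx': 285.4052137155017, 'cy': 211.6523314471798, 'dist_coeffs': array([-0.08502199,  0.        ,  0.        ,  0.        ,  0.        ]), 'eye': array([1.50413756, 0.17206173, 1.68593281]), 'attitude': array([ 0.60528568,  0.74807187, -0.2059743 , -0.17774229])}
top {'vfov': 52.32438390095618, 'cx': 273.8399366698064, 'cy': 214.57364981404226, 'dist_coeffs': array([-0.02805028,  0.        ,  0.        ,  0.        ,  0.        ]), 'eye': array([ 0.40450083, -0.01007859,  1.34172642]), 'attitude': array([-0.7001778 ,  0.71213828, -0.03770668,  0.03447205])}
{'vfov': 62.705635766128054, 'cx': 282.76390531126356, 'cy': 211.68855603365458, 'dist_coeffs': array([-0.07582368,  0.        ,  0.        ,  0.        ,  0.        ]), 'eye': array([0.19668831, 0.62588788, 0.38406808]), 'attitude': array([0.83189883, 0.53257028, 0.08329871, 0.13181262])} [0.27238824 0.58948738 0.22580259] [ 2.14702031e-01  9.76679219e-01 -8.32824280e-04 -2.16494570e-04] 0.1 0.0188
```

View pics/top0.png

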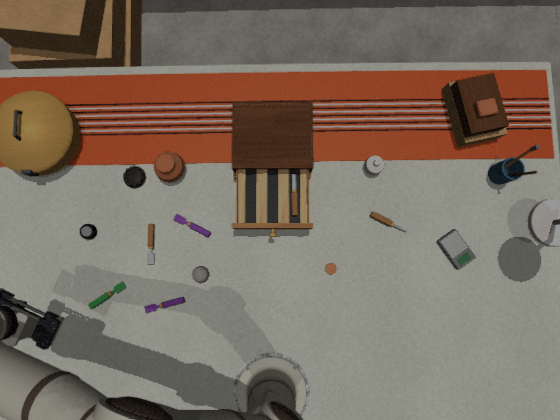

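View pics/scene0.png

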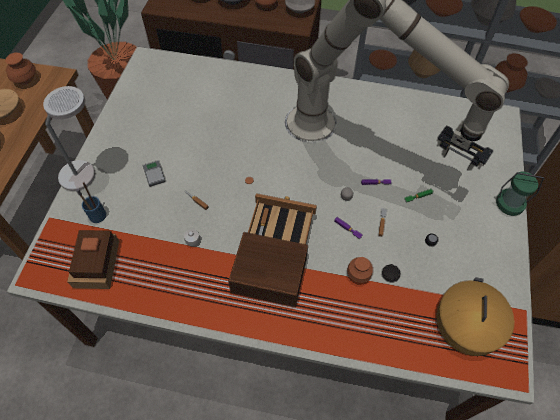

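The top view shows a wooden-handled spatula at (151,243) with its blade towards the robot. The pick is at (388,222), pointing right and down. Look-alikes are purple at (192,226) and (165,304), green at (107,295), plus the chisel in the right groove at (294,195). The left and middle grooves, at columns 251 and 273, are empty. I choose the two wooden-handled tools at (151,243) and (388,222), and will check both in close wrist views.

```bash
cat > h.py <<'E'
import numpy as np, cv2
from scipy.spatial.transform import Rotation as R
from bench import manip, effector, viewer
def K(c):
    f=210/np.tan(np.radians(c["vfov"]/2)); return np.array([[f,0,c["cx"]],[0,f,c["cy"]],[0,0,1.]])
def rays(c,px):
    u=cv2.undistortPoints(np.array(px,float).reshape(-1,1,2),K(c),c["dist_coeffs"]).reshape(-1,2)
    return R.from_quat(c["attitude"]).apply(np.c_[u,np.ones(len(u))])
def on_plane(c,px,z):
    d=rays(c,px); return c["eye"]+d*((z-c["eye"][2])/d[:,2])[:,None]
def tri(views):  # [(calib,px)] -> point, residual
    A=[];b=[]
    for c,p in views:
        d=rays(c,[p])[0]; d/=np.linalg.norm(d); P=np.eye(3)-np.outer(d,d); A.append(P); b.append(P@c["eye"])
    A=np.vstack(A); b=np.hstack(b); x=np.linalg.lstsq(A,b,rcond=None)[0]
    return x,np.abs(A@x-b).max()
def project(c,X):
    Ri=R.from_quat(c["attitude"]).inv(); 
    return cv2.projectPoints(np.array(X,float).reshape(-1,1,3),Ri.as_rotvec(),-Ri.apply(c["eye"]),K(c),c["dist_coeffs"])[0].reshape(-1,2)
def down(yaw): # tool z down, tool x at angle yaw in world, fingers close along y
    c,s=np.cos(yaw),np.sin(yaw); return R.from_matrix(np.array([[c,s,0],[s,-c,0],[0,0,-1]])).as_quat()
E
python3 - <<'E'
from h import *
c=viewer.get_calibration("top")
for n,p,z in [("spat handle",(151,232),.02),("spat tip",(151,263),.01),("pick handle",(381,219),.02),("pick tip",(406,231),.01),("chisel h",(294,203),.08),("chisel tip",(294,174),.07),("knob",(273,237),.085),("front L",(233,226),.11),("front R",(312,227),.11),("stone",(200,274),.03),("purple",(192,226),.02),("jar",(375,165),.06)]:
    print(n,on_plane(c,[p],z)[0].round(3))
w=viewer.get_calibration("wrist");T=R.from_quat(manip.current_tcp_rot())
print(T.inv().apply(w["eye"]-manip.current_tool_pos()),(T.inv()*R.from_quat(w["attitude"])).as_matrix().round(3))
for y in (0,np.pi/2,np.pi,-np.pi/2): 
  for p in [(.45,.39,.25),(.5,-.33,.25),(.45,.04,.25)]: print(y,p,manip.solve_ik(p,down(y)))
E
```

```text
spat handle [0.492 0.364 0.02 ]
spat tip [0.396 0.366 0.01 ]
pick handle [ 0.52  -0.351  0.02 ]
pick tip [ 0.482 -0.43   0.01 ]
chisel h [ 0.567 -0.078  0.08 ]
chisel tip [ 0.657 -0.08   0.07 ]
knob [ 0.467 -0.013  0.085]
front L [0.499 0.102 0.11 ]
front R [ 0.493 -0.126  0.11 ]
stone [0.361 0.211 0.03 ]
purple [0.509 0.237 0.02 ]
jar [ 0.683 -0.329  0.06 ]
[ 0.0839972  0.0010246 -0.158262 ] [[ 0.001 -0.951 -0.308]
 [ 1.     0.001  0.   ]
 [ 0.    -0.308  0.951]]
0 (0.45, 0.39, 0.25) [-0.88008949  0.34950084  0.15390489  1.68468648 -0.0585849   1.11189568
 -2.28017717]
0 (0.5, -0.33, 0.25) [ 0.05486547  0.40775556  0.635852    1.6881925  -0.26310263  1.13252104
 -0.80658602]
0 (0.45, 0.04, 0.25) [-0.34604845  0.08389353  0.20968649  2.01619832 -0.02018611  1.04341867
 -1.69771436]
1.5707963267948966 (0.45, 0.39, 0.25) [-0.63354937  0.35410107 -0.16005485  1.67562488  0.06153037  1.11677708
 -0.81084141]
1.5707963267948966 (0.5, -0.33, 0.25) [ 0.12633644  0.39006526  0.53707503  1.68586498 -0.21727362  1.12548042
  0.72454667]
1.5707963267948966 (0.45, 0.04, 0.25) [-0.17009809  0.08663688  0.02326342  2.01082744 -0.00232825  1.04415284
 -0.14575163]
3.141592653589793 (0.45, 0.39, 0.25) [-0.38813955  0.38763148 -0.47953044  1.66680066  0.19362416  1.13452414
  0.65130525]
3.141592653589793 (0.5, -0.33, 0.25) [ 0.18723509  0.3784989   0.45502734  1.68381312 -0.18131364  1.12119899
  2.26424397]
3.141592653589793 (0.45, 0.04, 0.25) [ 0.01031026  0.09240176 -0.16781973  2.00525668  0.01781703  1.04529401
  1.40505092]
-1.5707963267948966 (0.45, 0.39, 0.25) [-0.16058671  0.459646   -0.79959673  1.65927434  0.35226974  1.1732135
  2.09477047]
-1.5707963267948966 (0.5, -0.33, 0.25) [-0.32836889  0.74847588  1.35795939  1.69861856 -0.75391621  1.33256883
 -1.96792441]
-1.5707963267948966 (0.45, 0.04, 0.25) None
```

View pics/sp.png

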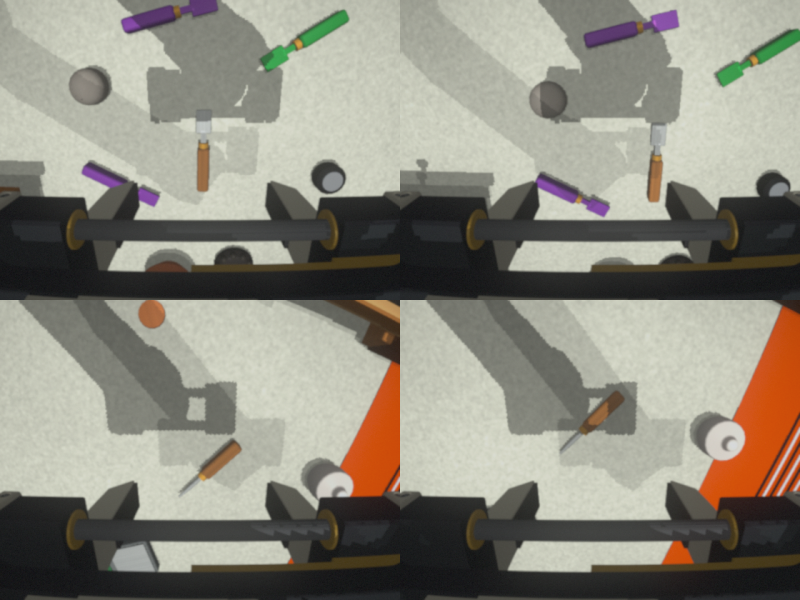

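View pics/d1.png

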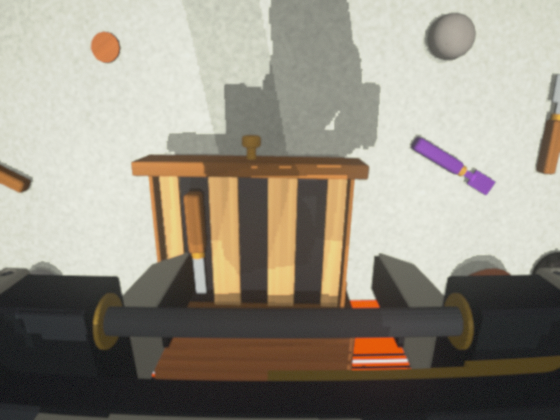

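The close views confirm the choice. The spatula has a wooden handle and a steel paddle, and the pick has a wooden handle and a needle. The d1 view shows the chisel at (195,235), the knob at (251,143), the middle groove around column 253 and the left groove around column 312. Next I fit handle boxes and groove edges from view pairs and check the finger outline.

```bash
cat >> h.py <<'E'
from scipy.optimize import minimize
def load(n): return np.load(f"pics/{n}.npy",allow_pickle=True).item(), cv2.imread(f"pics/{n}.png")
def hmask(im):
    h=cv2.cvtColor(im,cv2.COLOR_BGR2HSV); return cv2.inRange(h,(4,90,40),(17,255,255))
def box(p): # x,y,yaw,z(underside)
    P=np.array([[x,y,z] for x in(-.035,.035) for y in(-.009,.009) for z in(0,.02)])
    return R.from_euler("z",p[2]).apply(P)+[p[0],p[1],p[3]]
def fit(names,p0,show=None):
    data=[]
    for n in names:
        c,im=load(n); m=hmask(im); l=cv2.connectedComponentsWithStats(m)
        g=project(c,[[p0[0],p0[1],p0[3]+.02]])[0]
        d=[np.hypot(*(l[3][i]-g))+(1e3 if l[2][i][4]<150 else 0) for i in range(1,l[0])]
        i=1+int(np.argmin(d)); mm=((l[1]==i)*255).astype(np.uint8); s=l[2][i]
        print(n,"area",s[4],"centroid",l[3][i].round(1),"guess",g.round(1))
        data.append((c,cv2.resize(mm,None,fx=3,fy=3)>127))
    def cost(p,sc=3):
        t=0
        for c,m in data:
            hull=cv2.convexHull((((project(c,box(p))+.5)*3-.5)*16).astype(np.int32)); a=np.zeros(m.shape,np.uint8)
            cv2.fillConvexPoly(a,hull,1,shift=4); a=a>0; t+=1-(a&m).sum()/(a|m).sum()
        return t/len(data)
    p=np.array(p0,float)
    for s in (1,.3): p=minimize(cost,p,method="Nelder-Mead",options=dict(initial_simplex=np.vstack([p]+[p+s*np.eye(4)[i]*[.01,.01,.15,.01][i] for i in range(4)]),maxiter=250)).x
    return p,cost(p)
E
python3 - <<'E'
from h import *
print("spat",fit(["s1","s2"],[.48,.365,np.pi,0]))
print("pick",fit(["p1","p2"],[.52,-.351,-2.02,0]))
print("chis",fit(["d1","d2"],[.567,-.078,0,.061]))
# finger outline in the wrist image (tool frame points)
c,_=load("d1"); T=R.from_quat(down(np.pi)); t=np.array([.51805468,.019,.28])
for z in (0,-.019,-.04):
  print(z,[project(c,[T.apply([x,y,z])+t])[0].round(0).tolist() for x in(.0095,-.0095) for y in(.046,.065)])
im=np.hstack([cv2.resize(load(n)[1][120:310,x:x+260],None,fx=1.5,fy=1.5,interpolation=cv2.INTER_CUBIC) for n,x in(("d1",125),("d2",60))])
for n in("d1","d2"):
  g=cv2.cvtColor(load(n)[1],cv2.COLOR_BGR2GRAY)
  for r in(200,230): print(n,r,g[r,150:360:3].tolist() if n=="d1" else g[r,60:300:3].tolist())
cv2.imwrite("pics/dd.png",im)
E
```

```text
s1 area 876 centroid [283.9 236.8] guess [280.6 237.5]
s2 area 888 centroid [356.7 252.6] guess [355.  253.5]
spat (array([ 0.48984659,  0.36952338,  3.13758696, -0.01205597]), np.float64(0.23164601498753368))
p1 area 1052 centroid [309.4 223.8] guess [307.8 225.6]
p2 area 1172 centroid [283.8 156.3] guess [282.1 156.7]
pick (array([ 0.52291296, -0.35366806, -2.04723121, -0.01068209]), np.float64(0.18704944125901546))
d1 area 1192 centroid [194.6 221.6] guess [192.4 226.4]
d2 area 1104 centroid [256.6 221.6] guess [255.7 226.1]
chis (array([ 0.5670135 , -0.07797475,  0.00836713,  0.05803744]), np.float64(0.0739874822288682))
0 [[368.0, 256.0], [405.0, 256.0], [365.0, 289.0], [400.0, 289.0]]
-0.019 [[378.0, 274.0], [419.0, 274.0], [374.0, 310.0], [413.0, 309.0]]
-0.04 [[391.0, 299.0], [438.0, 298.0], [386.0, 338.0], [430.0, 338.0]]
d1 200 [208, 144, 76, 74, 178, 200, 200, 209, 205, 199, 100, 100, 137, 128, 126, 132, 99, 66, 61, 74, 172, 181, 177, 175, 169, 164, 178, 189, 182, 140, 68, 70, 68, 66, 66, 68, 70, 67, 66, 109, 182, 178, 176, 174, 166, 167, 184, 188, 179, 93, 68, 74, 76, 75,
[... 510 characters left out ...]
226, 229, 229, 230, 227, 227, 232, 230, 224, 228, 230, 227, 231, 230, 229, 226, 228, 228, 230, 230, 231, 229, 229, 233, 231, 228, 229, 226, 223, 208, 209, 211, 206, 166, 118, 89, 177, 183, 183, 194, 186, 170, 80, 75, 115, 130, 128, 127, 124, 76, 70, 76, 174, 182, 178, 177, 168, 166, 179, 189, 182]
d2 230 [225, 224, 221, 222, 223, 223, 226, 226, 223, 221, 225, 225, 226, 223, 222, 225, 227, 225, 225, 224, 226, 223, 224, 225, 225, 228, 228, 226, 230, 230, 232, 229, 232, 228, 226, 228, 227, 230, 227, 227, 225, 225, 227, 224, 227, 225, 225, 228, 229, 228, 224, 225, 213, 138, 83, 152, 181, 184, 193, 187, 178, 91, 72, 100, 129, 129, 124, 128, 92, 64, 81, 176, 176, 176, 187, 182, 183, 188, 189, 178]
```

View pics/dd.png

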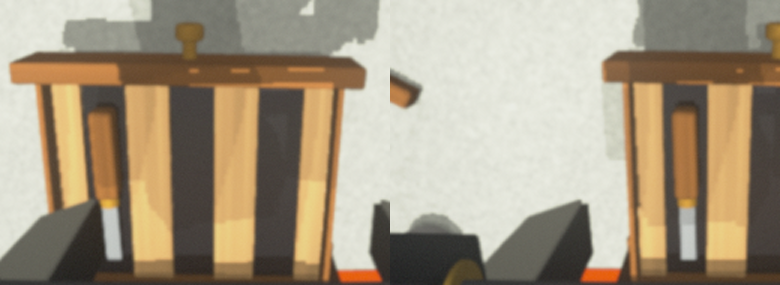

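The enlarged drawer view shows three grooves with only the right one occupied, and the drawer is almost square to the world. The table-tool masks fit poorly, probably because the dark handle sides are lost. I'll loosen the mask and refit, and compute the groove lines.

Run:
```python
import h
from h import *
c,im=load("s1"); print(cv2.cvtColor(im,cv2.COLOR_BGR2HSV)[237,268:300:2].tolist())
for lo,hi in (((0,60,20),(20,255,255)),((0,90,20),(20,255,255))):
    h.hmask=lambda im:cv2.inRange(cv2.cvtColor(im,cv2.COLOR_BGR2HSV),lo,hi)
    print(lo,"spat",fit(["s1","s2"],[.485,.367,np.pi,0])); print("pick",fit(["p1","p2"],[.522,-.352,-2.03,0])); print("chis",fit(["d1","d2"],[.567,-.078,0,.061]))
h.hmask=None
def edges(g,r,x0,x1,th=125):
    v=g[r-1:r+2].astype(float).mean(0)[x0:x1]-th; i=np.where(v[:-1]*v[1:]<0)[0]; return x0+i+v[i]/(v[i]-v[i+1])
for n,x0,x1 in(("d1",205,335),):
    c,im=load(n); g=cv2.cvtColor(im,cv2.COLOR_BGR2GRAY)
    for r in range(190,256,8):
        e=edges(g,r,x0,x1); P=on_plane(c,np.c_[e,np.full(len(e),r)],.067); print(n,r,e.round(1),P[:,1].round(4),P[0,0].round(3))
c1,a=load("d1");c2,b=load("d2")
for r in(200,240):
    e1=edges(cv2.cvtColor(a,cv2.COLOR_BGR2GRAY),r,205,300); e2=edges(cv2.cvtColor(b,cv2.COLOR_BGR2GRAY),r,264,300); print(e1,e2)
    if len(e2): print("land height",tri([(c1,(e1[0],r)),(c2,(e2[0],r))]))
for n in [("knob face",(251,137),.086),("front out L",(368,175),.105),("front out R",(134,170),.105),("panel inner top R",(150,176),.105)]: print(n[0],on_plane(c1,[n[1]],n[2])[0].round(4))
```

```text
[[34, 19, 188], [32, 19, 185], [34, 21, 186], [34, 23, 181], [16, 65, 149], [14, 133, 151], [14, 140, 155], [14, 139, 149], [14, 136, 152], [14, 139, 154], [14, 137, 156], [14, 130, 143], [17, 57, 135], [34, 21, 178], [36, 22, 189], [32, 17, 190]]
s1 area 1067 centroid [283.9 233.9] guess [282.5 241.8]
s2 area 1091 centroid [356.8 249.6] guess [356.5 257.7]
(0, 60, 20) spat (array([ 4.80860398e-01,  3.68385437e-01,  3.14576137e+00, -1.54704284e-03]), np.float64(0.13615115139657125))
p1 area 1275 centroid [307.4 225. ] guess [309.3 227. ]
p2 area 1367 centroid [282.1 157.8] guess [283.7 158.3]
pick (array([ 5.21269774e-01, -3.52477032e-01, -2.02792700e+00, -1.06004406e-03]), np.float64(0.15965358356284787))
d1 area 20629 centroid [254.7 220.4] guess [192.4 226.4]
d2 area 1289 centroid [256.8 223.2] guess [255.7 226.1]
chis (array([ 0.55827883, -0.07524635,  0.00590155,  0.08779881]), np.float64(0.493368248578985))
s1 area 971 centroid [283.9 233.6] guess [282.5 241.8]
s2 area 981 centroid [356.9 249.6] guess [356.5 257.7]
(0, 90, 20) spat (array([ 0.48224561,  0.36900935,  3.1658879 ,
[... 1049 characters left out ...]
0.0046  0.0366  0.0704] 0.586
d1 246 [210.9 238.5 267.5 295.1 323.3] [-0.0619 -0.0294  0.0045  0.0368  0.0699] 0.597
d1 254 [211.4 238.7 267.5 294.4 323. ] [-0.062  -0.0296  0.0044  0.0362  0.0699] 0.607
[208.62992126 237.33587786 267.36363636 296.23275862] [271.41538462]
land height (array([ 0.54042705, -0.06079889,  0.0681642 ]), np.float64(0.0002517252208317222))
[210.5390625  238.32758621 267.45669291 295.03333333] [271.26890756 298.98165138]
land height (array([ 0.58805386, -0.06126349,  0.06975878]), np.float64(0.00019225300296865644))
knob face [ 0.4689 -0.0101  0.086 ]
front out L [0.5033 0.1061 0.105 ]
front out R [ 0.4988 -0.1255  0.105 ]
panel inner top R [ 0.5049 -0.1099  0.105 ]
```

Fit results:

| Item | x, y | yaw | underside z |
|---|---|---|---|
| Pick | (0.522, -0.353) | -2.02 | about 0 |
| Spatula | (0.486, 0.369) | 3.143 | about 0 |
| Middle groove (at x = 0.567) | y = -0.012 | -0.016 | floor about 0.061 |
| Left groove (at x = 0.567) | y = 0.054 | -0.016 | floor about 0.061 |

I'll start with the pick, into the middle groove.

```bash
cat >> h.py <<'E'
G=.011  # TCP height above tool underside in the grasp
def grasp(x,y,yaw):
    q=down(yaw); manip.move_pose([x,y,.11],q); manip.servo_line([x,y,G],vel=.1); manip.sleep(.2)
    effector.close(f_grip=15); print("gap",manip.current_finger_gap(),"F",manip.current_gripper_force(),manip.current_tool_pos())
    manip.servo_line([x,y,.2],vel=.2); print("gap lifted",manip.current_finger_gap(),manip.current_clock())
def lower(x,y,yaw,floor=.061):
    manip.move_pose([x,y,.2],down(yaw)); manip.sleep(.2)
    manip.servo_line([x,y,floor+G+.010],vel=.12); manip.sleep(.3); f0=manip.current_force()
    for k in range(1,14):
        manip.servo_line([x,y,floor+G+.010-.001*k],vel=.02); f=manip.current_force()-f0
        if f[2]>2.5: break
    print("floor at",manip.current_tool_pos(),"cmd",floor+G+.01-.001*k,"df",f.round(1),manip.current_clock())
def shoot(n,cam="wrist"):
    c=viewer.get_calibration(cam); im=viewer.get_image(cam); cv2.imwrite(f"pics/{n}.png",im[:,:,::-1]); np.save(f"pics/{n}.npy",c,allow_pickle=True)
E
python3 - <<'E'
from h import *
grasp(.522,-.353,-2.02+np.pi)
lower(.567,-.0105,np.pi-.016)
shoot("pl1")
E
```

```text
gap 0.01772952346590863 F 14.84265848994255 [ 0.52197001 -0.35300268  0.01102002]
gap lifted 0.017559516335148538 10.1083
floor at [ 0.56788003 -0.01051193  0.07184513] cmd 0.071 df [0.  0.4 6.5] 15.7917
```

View pics/pl1.png

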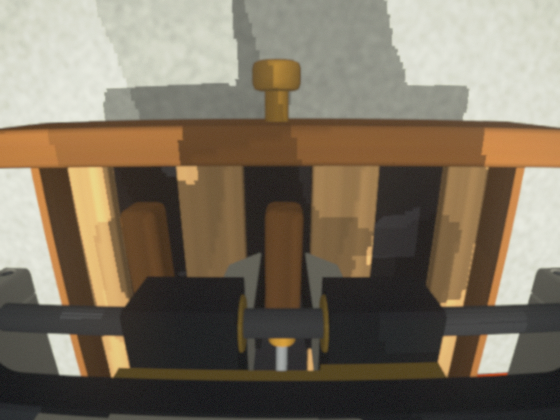

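The picture shows the pick's handle at (283,255), straight in the middle groove and level with the chisel (145,240). Floor contact came at TCP 0.072. I'll release it, then fetch the spatula.

Run:
```python
from h import *
f0=manip.current_force(); effector.open_jaws(); print("gap",manip.current_finger_gap(),(manip.current_force()-f0).round(1))
x,y,_=manip.current_tool_pos(); manip.servo_line([x,y,.2],vel=.15); shoot("rel1"); 
grasp(.486,.369,np.pi)
lower(.567,.0568,-.016)
shoot("pl2")
a=cv2.imread("pics/rel1.png");b=cv2.imread("pics/pl2.png"); cv2.imwrite("pics/m.png",cv2.resize(np.hstack([a,b]),(800,300),interpolation=cv2.INTER_AREA))
```

```text
gap 0.09170864891074003 [ 0.1  1.1 -5.6]
gap 0.01779623114637731 F 14.988231807947159 [0.48600548 0.36893382 0.01099665]
gap lifted 0.01779992028713917 23.1833
floor at [0.56763541 0.05751008 0.07254137] cmd 0.072 df [-0.5  1.1  5.6] 28.9167
```

View pics/m.png

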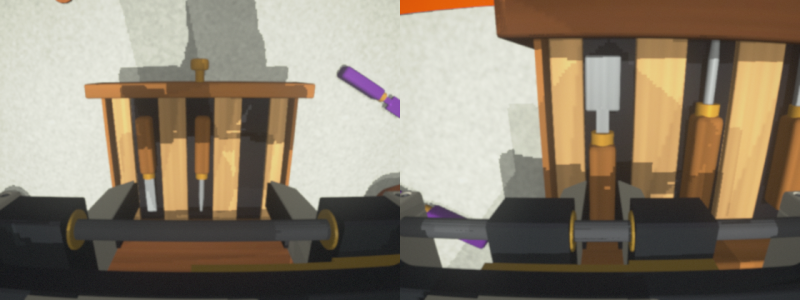

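The left panel shows the pick released straight in the middle groove. The right panel shows the spatula at (602,190), with the paddle at (603,85) inside the left groove. I'll release with a low grip force, because the outer finger may touch the drawer's side wall.

Run:
```python
from h import *
effector.close(f_grip=3); f0=manip.current_force(); effector.open_jaws()
print("gap",manip.current_finger_gap(),(manip.current_force()-f0).round(1),manip.current_gripper_force(),manip.current_tool_pos(),manip.current_clock())
```

```text
gap 0.04135106298105669 [-0.2 -7.7 -4.9] 2.9358659649733454 [0.5663331  0.05355956 0.0718022 ] 29.8167
```

The outer finger touched the wall at only 8 N and the handle is free. I'll lift away and check.

Run:
```python
from h import *
x,y,z=manip.current_tool_pos()
for dz in(.01,.02,.03): manip.servo_line([.567,.0525,z+dz],vel=.05); print(manip.current_finger_gap(),manip.current_force().round(1))
manip.servo_line([.567,.0525,.2],vel=.15); effector.open_jaws()
q=down(np.pi-.016); manip.move_pose([.518,.019,.28],q); manip.sleep(.15); shoot("chk"); print(manip.current_clock())
im=cv2.imread("pics/chk.png")[110:320,110:400]; cv2.imwrite("pics/chkc.png",cv2.resize(im,None,fx=2.5,fy=2.5,interpolation=cv2.INTER_CUBIC))
```

```text
0.06466180087473711 [-0.6 -5.9  4.7]
0.09038341150194869 [-0.4 -0.3 -0.1]
0.09177659245188625 [-0.4 -0.5  0.2]
34.3833
```

View pics/chkc.png

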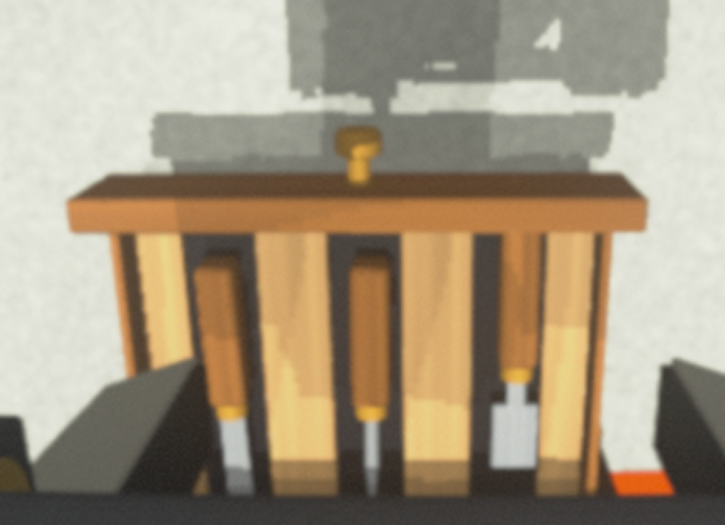

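The check shows the chisel and pick fine. The spatula (522,300) sits about 15 mm nearer the front panel than expected, so I'll measure its pose and tilt from the other side with two views.

Run:
```python
from h import *
for n,y in(("v1",.09),("v2",.01)):
    manip.move_pose([.575,y,.24],down(-.016)); manip.sleep(.15); shoot(n)
print(manip.current_clock())
crop=lambda n,x,y0,y1:(lambda c,im:im)(*load(n))
tiles=[]
for n in("v1","v2"):
    c,im=load(n); u,v=project(c,[[.565,.03,.07]])[0].astype(int); print(n,u,v); x0=min(max(u-130,0),300); y0=min(max(v-180,0),120)
    print("crop",x0,y0); tiles.append(im[y0:y0+300,x0:x0+260])
cv2.imwrite("pics/v.png",cv2.resize(np.hstack(tiles),None,fx=1.53,fy=1.53,interpolation=cv2.INTER_CUBIC))
```

```text
37.5333
v1 344 199
crop 214 19
v2 264 200
crop 134 20
```

View pics/v.png

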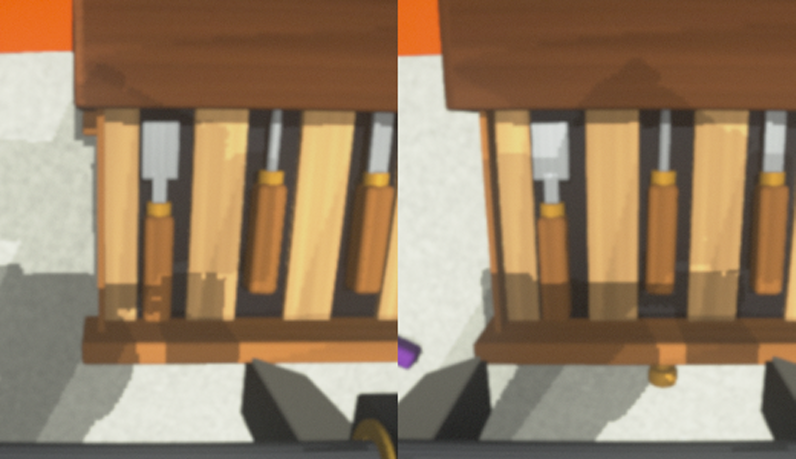

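Run:
```python
from h import *
c1,_=load("v1");c2,_=load("v2"); s=1.53
for n,a,b in [("spat collar/handle",(158.5,216),(553,217)),("spat collar front",(159,203),(552,204)),("paddle tip",(160.5,122),(550.5,123)),("paddle base",(160.5,180),(551,181)),("pick collar/handle",(270.5,184.5),(662.5,184)),("pick rear top",(263,293),(660,292)),("chisel collar front",(376,172),(772,172)),("spat rear",(155,318),(556,318)),("panel top in",(103,320),(503,320))]:
    p,r=tri([(c1,(a[0]/s+214,a[1]/s+19)),(c2,((b[0]-398)/s+134,b[1]/s+20))]); print(n,p.round(4),round(r,4))
```

```text
spat collar/handle [0.6044 0.0571 0.0712] 0.0001
spat collar front [0.6127 0.0571 0.0728] 0.0001
paddle tip [0.6608 0.0563 0.0675] 0.0
paddle base [0.627  0.0566 0.0753] 0.0001
pick collar/handle [ 0.6239 -0.0108  0.0748] 0.0002
pick rear top [ 0.5567 -0.0093  0.0807] 0.0005
chisel collar front [ 0.6307 -0.078   0.0716] 0.0002
spat rear [0.5375 0.0586 0.0728] 0.0001
panel top in [0.5382 0.0928 0.077 ] 0.0001
```

The triangulation shows the drawer itself slid in by about 22 mm during the release. The spatula lies flat and straight (y about 0.057, yaw about -0.02) in the left groove, with its handle end at the front panel. That pose is acceptable, so I'll push the knob gently with closed fingers.

Run:
```python
from h import *
q=down(np.pi-.016); yk=lambda x:-.0095-.016*(x-.49)
manip.move_pose([.44,yk(.44),.2],q); effector.close(f_grip=10)
manip.servo_line([.44,yk(.44),.072],vel=.15); manip.sleep(.2); f0=manip.current_force()
manip.servo_line([.585,yk(.585),.072],vel=.045); print((manip.current_force()-f0).round(1),manip.current_tool_pos())
x=.585
while x<.645:
    x+=.002; manip.servo_line([x,yk(x),.072],vel=.025); f=manip.current_force()-f0
    if abs(f[0])>9: break
manip.sleep(.3); print(x,(manip.current_force()-f0).round(1),manip.current_tool_pos(),manip.current_clock())
```

```text
[-1.   1.2 -1.6] [ 0.58501465 -0.01097623  0.07204807]
0.619 [-8.5  0.8  5.9] [ 0.61654339 -0.01158614  0.07166608] 50.375
```

Run:
```python
from h import *
manip.servo_line([.55,-.0105,.072],vel=.1); manip.servo_line([.5,-.0105,.2],vel=.2)
manip.move_pose([.45,.25,.3],down(np.pi)); manip.sleep(.2); shoot("t","top"); shoot("s","scene"); print(manip.current_clock())
a=cv2.resize(cv2.imread("pics/t.png")[80:290,80:480],None,fx=1.5,fy=1.5); b=cv2.resize(cv2.imread("pics/s.png")[160:330,200:360],None,fx=1.7,fy=1.7); H=max(a.shape[0],b.shape[0])
p=lambda i:cv2.copyMakeBorder(i,0,H-i.shape[0],0,0,cv2.BORDER_CONSTANT); m=np.hstack([p(a),p(b)]); m=cv2.resize(m,None,fx=min(1,800/m.shape[1]),fy=min(1,800/m.shape[1])); cv2.imwrite("pics/fin.png",m)
```

```text
53.4417
```

View pics/fin.png

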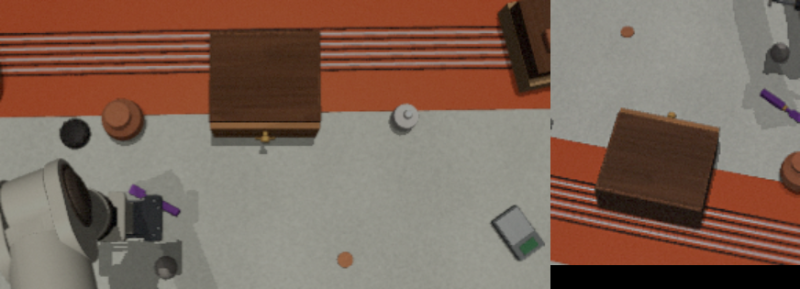

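Run:
```python
from h import *
c,im=load("t"); g=cv2.cvtColor(im,cv2.COLOR_BGR2GRAY)
for col in(245,300):
    print([(r,int(g[r,col]),im[r,col].tolist()) for r in range(163,184)])
for r in (168,169,170,171,172): print(r,on_plane(c,[(272,r)],.11)[0].round(4))
c0,i0=load("d1")
```

```text
[(163, 50, [27, 45, 69]), (164, 50, [30, 44, 70]), (165, 56, [37, 50, 75]), (166, 56, [37, 50, 75]), (167, 54, [31, 49, 73]), (168, 23, [15, 21, 30]), (169, 100, [58, 92, 132]), (170, 104, [59, 96, 136]), (171, 104, [63, 96, 137]), (172, 102, [60, 94, 133]), (173, 69, [39, 62, 94]), (174, 36, [19, 32, 51]), (175, 37, [20, 35, 47]), (176, 33, [12, 31, 45]), (177, 23, [3, 22, 33]), (178, 32, [11, 30, 44]), (179, 46, [36, 43, 56]), (180, 92, [87, 92, 93]), (181, 93, [87, 94, 92]), (182, 90, [83, 92, 90]), (183, 92, [86, 93, 92])]
[(163, 55, [27, 50, 77]), (164, 54, [34, 48, 75]), (165, 58, [34, 52, 78]), (166, 53, [29, 47, 73]), (167, 53, [32, 46, 75]), (168, 25, [12, 23, 35]), (169, 91, [51, 85, 119]), (170, 96, [56, 89, 126]), (171, 97, [58, 89, 128]), (172, 99, [58, 91, 131]), (173, 64, [38, 57, 88]), (174, 39, [22, 36, 50]), (175, 27, [4, 24, 41]), (176, 39, [27, 35, 51]), (177, 34, [23, 31, 45]), (178, 34, [19, 31, 47]), (179, 41, [27, 39, 49]), (180, 92, [86, 92, 93]), (181, 96, [90, 97, 97]), (182, 98, [91, 99, 99]), (183, 90, [85, 91, 90])]
168 [ 0.6679 -0.0138  0.11  ]
169 [ 0.6649 -0.0137  0.11  ]
170 [ 0.662  -0.0137  0.11  ]
171 [ 0.659  -0.0136  0.11  ]
172 [ 0.656  -0.0136  0.11  ]
```

The panel is seated apart from a 1-pixel dark seam at row 168. I'll do one short firmer check push to rule out a remaining gap.

Run:
```python
from h import *
q=down(np.pi-.016)
manip.move_pose([.54,-.0105,.2],q); manip.servo_line([.585,-.0115,.072],vel=.2); manip.sleep(.1); f0=manip.current_force()
manip.servo_line([.61,-.0115,.072],vel=.06)
for x in np.arange(.613,.625,.0015):
    manip.servo_line([x,-.0116,.072],vel=.03); f=manip.current_force()-f0; print(x.round(4),manip.current_tool_pos()[0].round(4),f[0].round(1))
    if abs(f[0])>16: break
manip.servo_line([.57,-.0115,.072],vel=.12); manip.servo_line([.52,-.0105,.2],vel=.25); print(manip.current_clock())
shoot("t2","top"); c,im=load("t2"); print(cv2.cvtColor(im,cv2.COLOR_BGR2GRAY)[165:176,[245,300]].T.tolist())
```

```text
0.613 0.613 0.3
0.6145 0.6145 0.6
0.616 0.6161 0.4
0.6175 0.6165 -4.1
0.619 0.6165 -7.6
0.6205 0.6166 -12.8
0.622 0.6165 -16.6
59.0917
[[51, 52, 49, 25, 98, 101, 100, 100, 64, 37, 32], [49, 53, 52, 19, 86, 92, 94, 94, 62, 35, 26]]
```

The drawer is at a hard stop: it did not move at 16 N, so it is fully shut.

```bash
python3 -c "
from h import *
print(manip.hand_in())"
```

```text
the job is handed in; nothing more can be done
None
```

I laid the pick in the middle groove and the spatula in the left one, both flat, straight and facing like the chisel, then pushed the drawer shut to its stop and handed in at about 59 s; while releasing the spatula a finger touched the side wall at about 8 N and the drawer slid in some 22 mm early, leaving the spatula's handle end at the front panel.

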